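# Step the purge-gas dial on by four clicks and enter it

## Robot

A 6-joint arm with a two-finger parallel gripper is mounted at the origin on the work surface; the furniture and walls round the work are solid. World frame = base frame: x ahead of the robot, y to its left, z up, the work surface at z = 0. Lengths are in m, angles in rad, forces in N, time in s.
With the tool pointing down it reaches from about 0.375 to 0.9 m from the base axis. Payload 3.1 kg.
Tool frame: the origin (TCP) lies at the centre of the arm's flange, where the gripper is bolted on; the fingertips stand 182 mm ahead of it and the grasp point (between the pads) lies 164 mm ahead of it; z points along the fingers, y is the line along which they close (so a half turn about z gives the same grasp; the last joint's range is limited). The gripper opens to 87 mm and grips with 3 to 60 N. Pads are 19 mm wide; open, the fingers measure 117 mm over their backs; the gripper's body (75 mm by 190 mm) begins 51 mm behind the grasp point.
Start: joints at [1.091, 0.527, 1.433, -0, 1.181, -0.178], TCP at [0.186, 0.597, 0.405] pointing down, gripper open.
Joint ranges: [-3.08, 3.08], [-0.75, 2.2], [0.22, 2.44], [-1.43, 4.57], [0, 2.65], [-2.85, 2.85]. Speed limits (rad/s): [2.79, 2.79, 3.14, 3.14, 3.14, 3.14].

## Interface

Orientations are given as a unit quaternion [x, y, z, w].
In Python, from rig import * gives the robot as it stands.
- The arm moves only by the tool move_arm, never from a script. Its argument "commands" is a list that holds one entry, the list of rows, each a list of 6 numbers: the shift along the tool's x, y, z in units of 40 mm (1.0 is 40 mm), then the turn, a rotation vector about the tool's x, y, z in rad. A call has 1 to 12 rows; each row is the pose to reach, as a shift and turn from the pose commanded when the call began, along the tool's axes at that moment; what a row does not reach only later rows make up. A row lasts 1/8 s, in which the tool goes at most 62.5 mm and 10.7 degrees, less where a joint would pass 70% of its speed; a pose out of reach is approached as far as the arm can. A call with a gripper value outside its range is refused whole. "claw" is the closure, from -1 (fully open) to 1 (shut), so that 0 is half open, set as the call begins (left out, the last holds). The fingers move at their own pace and stop on an object; "squeeze" is the grip in N (left out, the last holds). Time passes only in rows, so rows that repeat a pose let the fingers close. It gives the time, the measured TCP pose, the force, the opening and the grip force at its end, in the units of the state.
- get_obs(): the state, without advancing time (a new reading comes with each control period).
- camera(name): name is "scene" or "side" or "wrist"; returns a dict with "pixels" (400x640x3 uint8, blue, green, red), "range_z" (400x640 float32, m along the optical axis (not along the pixel's ray), 0 where there is no reading), "camera_matrix" (3x3 intrinsics, pixels), "extrinsics" (4x4, takes a point from world to camera coordinates). Camera axes: x right, y up, looking along -z (the intrinsics and any distortion apply to the point x, -y, -z); pixel columns grow to the right and rows downward; lengths in m; the calibration is good to about 2 mm. A picture is of the moment at which its call begins.
- hand_in(): hands the job in; it is judged then, once.
The state is a dict: "time": time; "q": joint angles; "joint_velocities": joint speeds; "joint_torque": joint torques, N m; "position": TCP position; "tool_rot": TCP orientation; "ft_force": force on the tool from outside, world axes, zero at the start; "moment": the same for the moment, N m; "grip_width": finger opening in m; "grip_force": force on a finger pad.
Only numpy, scipy, OpenCV 4.12 (cv2) and the standard library are available. Lean on these libraries where they do the work, as an engineer would, in place of code of your own. Each camera call takes 0.05 s, during which the arm holds its last target. There are 200 camera calls.

## Task

Raise the purge flow: with the fingertips, push the pointer bar of the controller's dial clockwise (seen from above) by exactly four clicks from where it stands, never on to a fifth, and then press the round key beside it all the way down and let it come back up. Only push the dial, do not pinch its bar, and leave the vials and other things round the controller alone.

Things in the scene. Friction and masses are not known exactly. Their poses are not given: they have to be found in the camera images.
- controller: Purge-gas controller: a low grey metal box fixed to the desk, 150 mm (its x, front to back) by 190 mm (its y), top plate 42 mm above the desk. Origin: centre of its underside; x points to its back (gas fittings), y to its left, z up. The dial is in the left (+y) part of the top, the round key in the right part.
- dial (a joint): Click-stop dial, axis upright; rad, growing clockwise seen from above. Stops every 24 degrees: 0, 0.419, 0.838 ... 4.608 rad, end stops just outside these; it starts in one of the first four. Leaving a stop takes about 0.11 N m (4 N at 28 mm from the axis); past half-way it jumps to the next stop by itself. At value q the pointer looks along 153 degrees - q in the controller's frame (from its x towards its y).
- dial_axis (a point): On the dial's axis, at half the height of its pointer bar. The black dial is an 84 mm disc whose face is 11 mm above the controller's top plate. On it stands the pointer bar: 12 mm thick, 20 mm high (its top is 10 mm above this point), from 24 mm behind the axis to 40 mm ahead of it.
- pointer_end (a point): The nose of the dial's pointer bar, on its centre line: 40 mm from the axis, at half the bar's height; a white line on top of the bar runs to it. It turns with the dial.
- key (a joint): Travel of the round spring key, in m: 0 released, 0.006 fully down. Fully down takes 4 N; it springs back when let go.
- key_top (a point): Centre of the top of the round grey key, 24 mm across, in a black collar on the right-hand part of the controller's top. It goes straight down when pressed.
- vial_1: Bystander: a small glass sample vial with a screw cap, 21 mm across and 48 mm tall, standing loose beside the controller; leave alone. Origin: the centre of its underside, z up.
- vial_3: Bystander: a second such vial, 21 mm across and 48 mm tall, standing loose beside the controller; leave alone. Origin: the centre of its underside, z up.
- reference_tin: Bystander: a low round white tin, 43 mm across and 22 mm tall, standing loose beside the controller; leave alone. Origin: the centre of its underside, z up.
- dropper: Bystander: a brown dropper bottle, 30 mm across and 101 mm tall, standing loose beside the controller; leave alone. Origin: the centre of its underside, z up.
- timer: Bystander: a bench timer, 77 x 78 x 22 mm, standing loose beside the controller; leave alone. Origin: the centre of its underside, z up.
- crucible_box: Bystander: a flat grey box, 63 x 90 x 27 mm, standing loose beside the controller; leave alone. Origin: the centre of its underside, z up.

How it is judged:
On the way, in this order (a step that is already met when the one before it is completed fails the run):
1. the dial rests four clicks clockwise of its start (distance of pointer_end from where it was at the start of the episode between 0.05657 and 0.06217 m and value of joint key below 0.0015 m), for 0.2 s.
2. the key is pressed down (distance of pointer_end from where it was at the start of the episode between 0.05657 and 0.06217 m and value of joint key above 0.0045 m), for 0.05 s.
At the end, for the whole second after the job is handed in: The dial rests four clicks (96 degrees, within 6 degrees) clockwise of where it started, and the key has been pressed at least 4.5 mm since and is up again (within 1.5 mm) (all of step 1 and velocity of joint dial between -0.1 and 0.1 rad/s); the robot touches nothing.
It fails at once if the dial goes more than half-way towards a fifth click (distance of pointer_end from where it was at the start of the episode above 0.06569 m).
It fails at once if the pointer bar is pinched (both its sides pressed by the fingers at once) (contact force between the fingers and dial_c1 above 1 N and contact force between the fingers and dial_c2 above 1 N).
It fails at once if the key is pressed before the dial stands four clicks on (value of joint key above 0.003 m and distance of pointer_end from where it was at the start of the episode below 0.05657 m).
It fails at once if a bystander is shifted by more than 15 mm, lifted or knocked over (distance of any of vial_1, vial_3, reference_tin, dropper, timer, crucible_box from where it was at the start of the episode above 0.015 m or angle between any of vial_1, vial_3, reference_tin, dropper, timer, crucible_box's own z axis and vertical above 0.3 rad).
It also fails if it takes over 61 s, if anything falls off the work surface, if the arm or the gripper's body presses on something with over 40 N, if the wrist force passes 120 N, or if a joint passes its speed limit or range.

## Working session

There is one attempt and no reset: what is moved stays moved. The work goes in short steps, Python scripts to look and compute and a tool call to move; the robot and the scene stay as the last step left them, time stands still between calls to the robot, and variables do not carry over. Pictures are saved under pics/ and viewed, at most 10 in all, crops included, and the job is handed in when it is done.

Besides the shell and the picture viewer there is one more tool, called after "Request:" in YAML: its name, and indented under it one key for each argument. move_arm: Moves the arm, as the interface text tells. Its arguments: {"type":"object","properties":{"commands":{"type":"array","items":{"type":"array","items":{"type":"array","items":{"type":"number"}}}},"claw":{"type":"number"},"squeeze":{"type":"number"}},"required":["commands"]}

```bash
mkdir -p pics; ls
cat > h.py <<'E'
from rig import *
import numpy as np, cv2
def world(c,u,v,z=None):
    K=np.array(c["camera_matrix"]);E=np.array(c["extrinsics"]);R=E[:3,:3];t=E[:3,3]
    p=np.array([(u-K[0,2])/K[0,0],-(v-K[1,2])/K[1,1],-1.])
    d=R.T@p;o=-R.T@t
    s=(z-o[2])/d[2] if z is not None else float(c["range_z"][int(round(v)),int(round(u))])
    return o+s*d
E
python3 - <<'E'
from h import *
import pickle
for n in ["scene","side","wrist"]:
    c=camera(n);cv2.imwrite(f"pics/{n}0.png",c["pixels"]);pickle.dump(c,open(f"{n}0.pkl","wb"))
    E=np.array(c["extrinsics"]);print(n,-E[:3,:3].T@E[:3,3],E[:3,:3][2], c["camera_matrix"][0][0],c.keys())
o=get_obs();print(o["time"],o["position"],o["tool_rot"],o["grip_width"])
E
```

```text
pics
scene [ 0.29897546 -0.20626176  0.80461812] [-0.36371237 -0.32535558  0.87284424] 368.57255426878277 dict_keys(['pixels', 'range_z', 'camera_matrix', 'extrinsics'])
side [ 0.11884359 -0.89446649  0.48440655] [-0.43633011 -0.83319661  0.33970492] 454.91363493824764 dict_keys(['pixels', 'range_z', 'camera_matrix', 'extrinsics'])
wrist [0.11268692 0.61800991 0.38357953] [-0.26229007  0.08433186  0.96129707] 301.8456650510009 dict_keys(['pixels', 'range_z', 'camera_matrix', 'extrinsics'])
0.15 [0.18561531 0.59653742 0.40397318] [ 1.50305627e-01  9.88639203e-01 -8.13717175e-04 -2.87138461e-04] 0.08723045656124218
```

View pics/scene0.png

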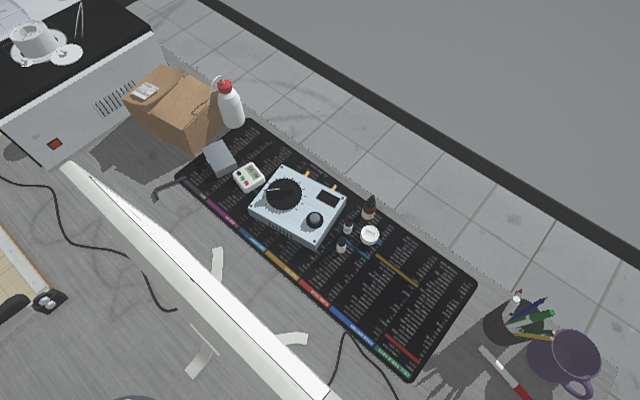

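View pics/side0.png

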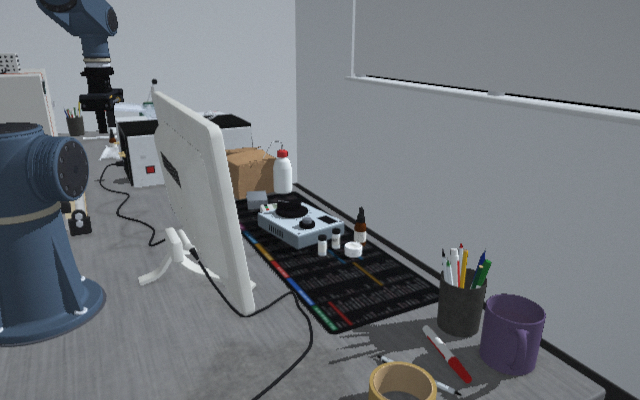

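View pics/wrist0.png

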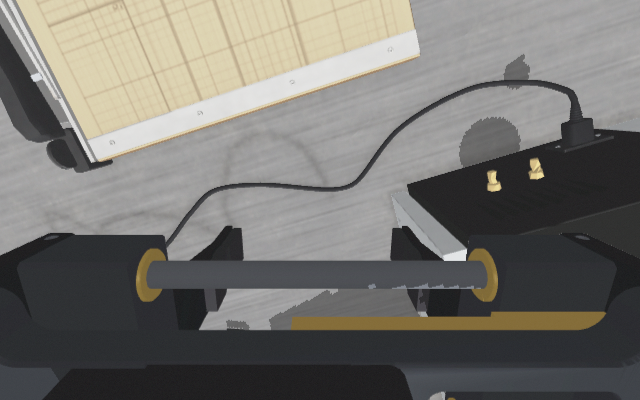

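The scene view shows the controller at about (297,205), the dial at (285,193), and the key at (315,219). A monitor stands between the robot and the controller. The side view confirms this, and the wrist camera doesn't see the controller yet.

Run:
```python
from h import *
import pickle
c=pickle.load(open("scene0.pkl","rb"))
im=c["pixels"][140:265,190:400];cv2.imwrite("pics/crop1.png",cv2.resize(im,None,fx=3.8,fy=3.8,interpolation=cv2.INTER_CUBIC))
for u,v in [(285,193),(315,219),(270,205),(300,225),(345,200),(282,168),(315,241),(250,205)]: print((u,v),world(c,u,v).round(3))
# monitor: depth map points with z>0.15
K=np.array(c["camera_matrix"]);P=[]
for v in range(0,400,3):
  for u in range(0,640,3):
    if c["range_z"][v,u]>0: P.append(np.r_[world(c,u,v),u,v])
P=np.array(P)
m=(P[:,2]>.1)&(P[:,0]<.75)
Q=P[m]
for x0 in np.arange(-.1,.8,.1):
  for y0 in np.arange(-.4,.8,.1):
    s=Q[(Q[:,0]>=x0)&(Q[:,0]<x0+.1)&(Q[:,1]>=y0)&(Q[:,1]<y0+.1)]
    if len(s)>2: print(round(x0,1),round(y0,1),len(s),s[:,:3].min(0).round(2),s[:,:3].max(0).round(2))
```

```text
(285, 193) [0.581 0.14  0.061]
(315, 219) [0.576 0.041 0.063]
(270, 205) [0.539 0.149 0.049]
(300, 225) [0.549 0.064 0.043]
(345, 200) [0.671 0.029 0.037]
(282, 168) [0.636 0.204 0.042]
(315, 241) [0.542 0.011 0.044]
(250, 205) [0.51  0.187 0.044]
0.2 -0.2 251 [ 0.26 -0.19  0.27] [ 0.3  -0.1   0.36]
0.2 -0.1 278 [ 0.26 -0.1   0.26] [ 0.3  -0.    0.36]
0.2 -0.0 222 [0.26 0.   0.26] [0.3  0.1  0.36]
0.2 0.1 185 [0.26 0.1  0.26] [0.3  0.2  0.36]
0.2 0.2 80 [0.28 0.2  0.36] [0.3  0.28 0.36]
0.2 0.6 115 [0.24 0.68 0.1 ] [0.3  0.7  0.18]
0.2 0.7 46 [0.23 0.7  0.1 ] [0.3  0.77 0.19]
0.3 -0.3 16 [ 0.31 -0.22  0.11] [ 0.33 -0.2   0.31]
0.3 -0.2 154 [ 0.3 -0.2  0.1] [ 0.33 -0.1   0.35]
0.3 -0.1 124 [ 0.3  -0.1   0.13] [ 0.33 -0.    0.34]
0.3 -0.0 108 [0.3  0.   0.11] [0.33 0.1  0.35]
0.3 0.1 88 [0.3 0.1 0.1] [0.33 0.2  0.34]
0.3 0.2 58 [0.3  0.2  0.12] [0.33 0.28 0.34]
0.3 0.6 176 [0.3  0.67 0.1 ] [0.4  0.7  0.18]
0.3 0.7 174 [0.3  0.7  0.17] [0.4 0.8 0.2]
0.3 0.8 85 [0.32 0.8  0.17] [0.4  0.9  0.24]
0.4 0.5 5 [0.5  0.57 0.11] [0.5  0.6  0.12]
0.4 0.6 164 [0.4 0.6 0.1] [0.5  0.7  0.18]
0.4 0.7 188 [0.4  0.7  0.17] [0.5  0.8  0.24]
0.4 0.8 131 [0.4  0.8  0.19] [0.5  0.9  0.24]
0.5 0.4 97 [0.51 0.43 0.1 ] [0.6  0.5  0.12]
0.5 0.5 137 [0.5 0.5 0.1] [0.6  0.6  0.14]
0.5 0.6 178 [0.5 0.6 0.1] [0.6  0.7  0.19]
0.5 0.7 130 [0.5  0.7  0.17] [0.6  0.8  0.19]
0.5 0.8 100 [0.5  0.8  0.19] [0.6  0.9  0.19]
0.6 -0.4 34 [ 0.62 -0.4   0.1 ] [ 0.7  -0.36  0.14]
0.6 0.4 97 [0.6  0.42 0.1 ] [0.7  0.5  0.17]
0.6 0.5 66 [0.6  0.5  0.11] [0.66 0.6  0.13]
0.6 0.6 103 [0.6 0.6 0.1] [0.66 0.7  0.19]
0.6 0.7 85 [0.6  0.7  0.18] [0.67 0.8  0.19]
0.6 0.8 61 [0.6  0.8  0.19] [0.67 0.9  0.19]
```

View pics/crop1.png

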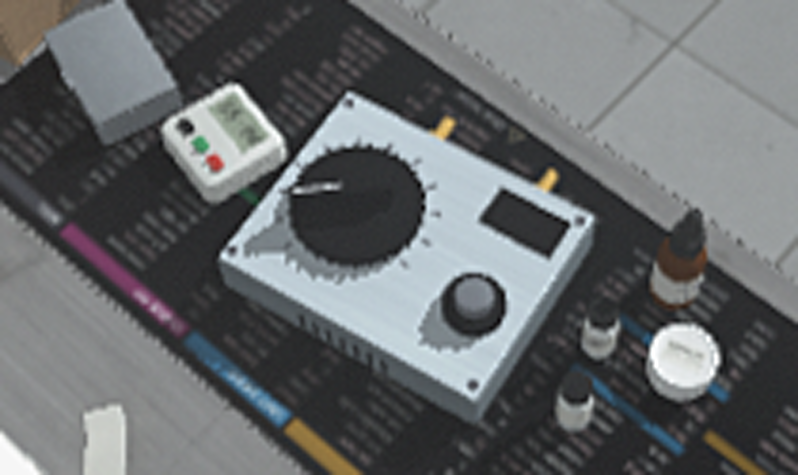

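The crop shows the plate, whose corners are clear. The white line's nose is at about (266,190.5) and its inner end at (279.5,188.7). The key is at (315,218), with vials and a tin to the right and the timer at the upper left.

```bash
cat >> h.py <<'E'
def pose(c,roi=None,dbg=None):
    """controller pose from plate outline; dial centre & pointer"""
    v,u=np.mgrid[0:400,0:640];E=np.array(c["extrinsics"]);K=np.array(c["camera_matrix"]);z=c["range_z"]
    pc=np.stack([(u-K[0,2])/K[0,0]*z,-(v-K[1,2])/K[1,1]*z,-z],-1)
    W=(pc-E[:3,3])@E[:3,:3]
    im=c["pixels"].astype(int)
    near=(abs(W[...,0]-.58)<.16)&(abs(W[...,1]-.1)<.16)&(z>0)
    m=(near&(W[...,2]>.033)&(W[...,2]<.052)&(im.min(-1)>100)).astype(np.uint8)
    n,l,s,_=cv2.connectedComponentsWithStats(m);m=l==1+np.argmax(s[1:,4])
    ys,xs=np.nonzero(m)
    P=np.array([world(c,a,b,.042)[:2] for a,b in zip(xs,ys)],np.float32)
    (ctr,size,ang)=cv2.minAreaRect(P*1000)
    return np.array(ctr)/1000,size,ang,W,near,im
E
python3 - <<'E'
from h import *
import pickle
c=pickle.load(open("scene0.pkl","rb"))
ctr,size,ang,W,near,im=pose(c);print(ctr,size,ang)
a=np.array([world(c,266.3,190.5,.073),world(c,279.5,188.7,.073)]);print(a.round(4),np.degrees(np.arctan2(*(a[0]-a[1])[1::-1])))
# white line pixels
m=near&(W[...,2]>.055)&(im.min(-1)>130)
ys,xs=np.nonzero(m);print([(x,y,im[y,x].tolist()) for x,y in zip(xs,ys)][:60])
# dial face black
m=(near&(im.max(-1)<75)&(W[...,2]>.047)).astype(np.uint8)
n,l,s,cc=cv2.connectedComponentsWithStats(m)
for i in range(1,n):
  if s[i,4]>60:
    ys,xs=np.nonzero(l==i);p=np.array([world(c,q,w,.053)[:2] for q,w in zip(xs,ys)],np.float32)
    print(s[i],cv2.minEnclosingCircle(p*1000),cv2.fitEllipse(cv2.convexHull(p*1000)))
E
```

```text
[0.58890546 0.10847717] (145.17845153808594, 189.2600555419922) 10.132484436035156
[[0.5533 0.1712 0.073 ]
 [0.5769 0.1516 0.073 ]] 140.27231215152733
[(np.int64(276), np.int64(188), [156, 152, 147]), (np.int64(268), np.int64(189), [149, 145, 141]), (np.int64(272), np.int64(189), [141, 138, 135]), (np.int64(273), np.int64(189), [138, 134, 131]), (np.int64(275), np.int64(189), [172, 169, 162]), (np.int64(276), np.int64(189), [205, 200, 194]), (np.int64(277), np.int64(189), [164, 159, 155]), (np.int64(278), np.int64(189), [159, 155, 151]), (np.int64(267), np.int64(190), [165, 163, 157]), (np.int64(268), np.int64(190), [204, 200, 193]), (np.int64(269), np.int64(190), [164, 161, 156]), (np.int64(316), np.int64(214), [150, 142, 134]), (np.int64(317), np.int64(215), [147, 140, 132]), (np.int64(318), np.int64(215), [147, 140, 131]), (np.int64(318), np.int64(216), [156, 148, 139]), (np.int64(318), np.int64(217), [150, 141, 134]), (np.int64(318), np.int64(218), [151, 143, 134]), (np.int64(318), np.int64(219), [148, 140, 133])]
[266 178  36  32 843] ((581.3085327148438, 145.35353088378906), 43.827449798583984) ((581.1727294921875, 145.32794189453125), (83.43246459960938, 85.9419937133789), 150.96180725097656)
[363 195  12  19 143] ((694.6181640625, -27.103776931762695), 24.789443969726562) ((689.81787109375, -26.244976043701172), (24.67726707458496, 50.44670486450195), 113.7381820678711)
[306 212  17  17 124] ((576.469482421875, 44.665809631347656), 20.630699157714844) ((576.8822021484375, 44.63496017456055), (37.101348876953125, 40.87230682373047), 127.24592590332031)
```

```bash
cat >> h.py <<'E'
from scipy.spatial.transform import Rotation as Ro
AX=np.array([.5815,.1453])
def rowto(p,yaw,o=None):
    "row (40 mm units, rad) from the present pose to TCP p, tool down, tool y at yaw deg"
    o=o or get_obs();R=Ro.from_quat(o["tool_rot"]);t=np.radians(yaw)
    y=np.array([np.cos(t),np.sin(t),0]);z=np.array([0,0,-1.]);T=Ro.from_matrix(np.stack([np.cross(y,z),y,z],1))
    return np.r_[R.inv().apply(np.array(p)-o["position"])/.04,(R.inv()*T).as_rotvec()].round(3).tolist()
def push(th,off,r=.028,z=.243):
    "TCP for pointer angle th (deg, world), centre plane of gripper off m behind bar centre line"
    t=np.radians(th);e=np.array([np.cos(t),np.sin(t)]);n=np.array([np.sin(t),-np.cos(t)])
    return np.r_[AX+r*e-off*n,z],th-90
E
python3 - <<'E'
from h import *
print(rowto([.45,.42,.45],60)); print(rowto(push(139,.033,z=.40)[0],49))
E
```

```text
[-7.622, -2.252, -1.149, -0.002, -0.0, 0.222]
[-11.83, -8.304, 0.11, -0.002, 0.0, 0.414]
```

Request:
move_arm:
  commands:
    - [[0,0,-1.15,0,0,0],[-7.6,-2.25,-1.15,0,0,0.22],[-7.6,-2.25,-1.15,0,0,0.22],[-7.6,-2.25,-1.15,0,0,0.22],[-7.6,-2.25,-1.15,0,0,0.22],[-7.6,-2.25,-1.15,0,0,0.22],[-11.83,-8.3,0.1,0,0,0.414],[-11.83,-8.3,0.1,0,0,0.414],[-11.83,-8.3,0.1,0,0,0.414],[-11.83,-8.3,0.1,0,0,0.414],[-11.83,-8.3,0.1,0,0,0.414],[-11.83,-8.3,0.1,0,0,0.414]]
  claw: 1
  squeeze: 15

```text
time: 1.65
position: [0.5399, 0.1356, 0.3998]
tool_rot: [0.353, 0.936, -0.001, -0.0]
ft_force: [-0.3, 0.8, -0.2]
grip_width: 0.0007
grip_force: 0.0
```

Run:
```python
from h import *
import pickle
c=camera("wrist");cv2.imwrite("pics/wrist1.png",c["pixels"]);pickle.dump(c,open("wrist1.pkl","wb"))
o=get_obs();print(o["time"],o["position"],o["ft_force"],o["q"],o["grip_width"]);print(rowto(push(139,.033,z=.40)[0],49))
```

```text
1.7 [0.53929605 0.13741218 0.40013221] [0.25197102 0.46418514 0.18355957] [ 4.86169914e-02  4.41295787e-01  1.61082419e+00  3.76749571e-04
  1.09091718e+00 -8.02724670e-01] 0.00028417944731577553
[0.033, 0.016, 0.003, -0.001, -0.001, -0.004]
```

View pics/wrist1.png

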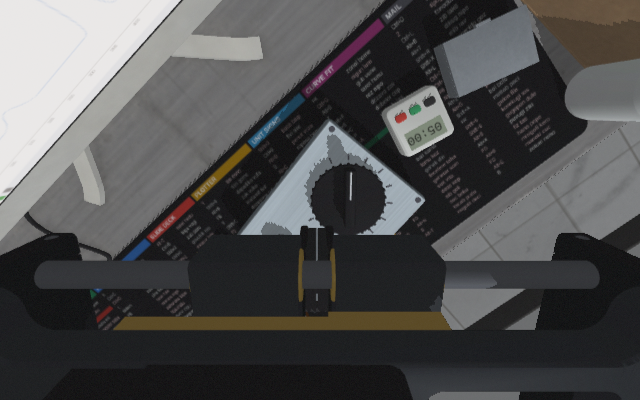

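The wrist view shows the dial at about (348,197), with its white line at (351,172–200) pointing up the image. The closed fingers are at (317,270).

```bash
cat >> h.py <<'E'
def pointer(c):
    "white line on the bar -> its world points at z=.073, angle; dial disc centre"
    v,u=np.mgrid[0:400,0:640];E=np.array(c["extrinsics"]);K=np.array(c["camera_matrix"]);z=c["range_z"]
    W=(np.stack([(u-K[0,2])/K[0,0]*z,-(v-K[1,2])/K[1,1]*z,-z],-1)-E[:3,3])@E[:3,:3]
    im=c["pixels"].astype(int);ok=z>0
    d=np.hypot(W[...,0]-AX[0],W[...,1]-AX[1])
    m=ok&(d<.045)&(abs(W[...,2]-.073)<.006)&(im.min(-1)>110)
    ys,xs=np.nonzero(m);p=np.array([world(c,a,b,.073)[:2] for a,b in zip(xs,ys)],np.float32)
    l=cv2.fitLine(p,cv2.DIST_HUBER,0,.01,.01).ravel();s=(p-l[2:])@l[:2]
    e=[l[2:]+l[:2]*s.min(),l[2:]+l[:2]*s.max()];e.sort(key=lambda q:np.hypot(*(q-AX)))
    a=np.degrees(np.arctan2(*(e[1]-e[0])[::-1]));print("line",len(p),e,"angle",a.round(1))
    m=ok&(d<.055)&(W[...,2]>.049)&(im.max(-1)<80)
    ys,xs=np.nonzero(m);p=np.array([world(c,x,y,.053)[:2] for x,y in zip(xs,ys)],np.float32)
    if len(p)>20:
        print("dial",len(p),cv2.minEnclosingCircle(p*1000))
    m=ok&(abs(W[...,2]-.073)<.004)&(d<.05); print("bar top centre",W[m].mean(0).round(4) if m.any() else None, m.sum())
    return a
E
python3 - <<'E'
from h import *
import pickle
c=pickle.load(open("wrist1.pkl","rb"));pointer(c);print(pose(c)[:3])
pointer(pickle.load(open("scene0.pkl","rb")))
E
```

```text
line 51 [array([0.57449603, 0.15006946], dtype=float32), array([0.5527104 , 0.16940002], dtype=float32)] angle 138.4
dial 21544 ((804.4884033203125, 200.5096893310547), 273.1001281738281)
bar top centre [0.5742 0.1502 0.0727] 657
(array([0.5862312 , 0.11580104]), (145.34765625, 169.88800048828125), 10.202996253967285)
line 20 [array([0.5755795 , 0.15500805], dtype=float32), array([0.5554244 , 0.17111696], dtype=float32)] angle 141.4
dial 837 ((581.3085327148438, 145.35353088378906), 43.827449798583984)
bar top centre [0.5744 0.1512 0.073 ] 135
```

```bash
sed -i 's/^AX=.*/AX=np.array([.5808,.1450])/' h.py
python3 - <<'E'
from h import *
print(rowto(push(139,.035,z=.30)[0],49),rowto(push(139,.035,z=.241)[0],49))
E
```

```text
[0.038, -0.049, 2.503, -0.001, -0.001, -0.004] [0.036, -0.048, 3.978, -0.001, -0.001, -0.004]
```

Request:
move_arm:
  commands:
    - [[0.04,-0.05,1.5,0,0,0],[0.04,-0.05,2.5,0,0,0],[0.04,-0.05,3.2,0,0,0],[0.04,-0.05,3.7,0,0,0],[0.04,-0.05,3.98,0,0,0],[0.04,-0.05,3.98,0,0,0],[0.04,-0.05,3.98,0,0,0]]

```text
time: 2.58
position: [0.5366, 0.1391, 0.2424]
tool_rot: [0.35, 0.937, 0.0, 0.001]
ft_force: [0.3, 0.5, 0.6]
grip_width: 0.0006
grip_force: 0.0
```

Run:
```python
from h import *
c=camera("wrist");pointer(c);cv2.imwrite("pics/wrist2.png",c["pixels"])
o=get_obs();print(o["time"],o["position"],o["ft_force"],o["moment"])
for off in(.031,.027,.023,.020): print(rowto(push(139,off,z=.241)[0],49))
```

```text
Traceback (most recent call last):
  File "h.py", line 41, in pointer
    l=cv2.fitLine(p,cv2.DIST_HUBER,0,.01,.01).ravel();s=(p-l[2:])@l[:2]
      ~~~~~~~~~~~^^^^^^^^^^^^^^^^^^^^^^^^^^^^
cv2.error: OpenCV(4.12.0) /io/opencv/modules/imgproc/src/linefit.cpp:618: error: (-215:Assertion failed) npoints2 >= 0 || npoints3 >= 0 in function 'fitLine'
```

Run:
```python
from h import *
c=camera("wrist");cv2.imwrite("pics/wrist2.png",c["pixels"])
o=get_obs();print(o["time"],o["position"],o["ft_force"],o["moment"])
for off in(.031,.027,.023,.020): print(rowto(push(139,off,z=.241)[0],49))
```

```text
2.675 [0.53666137 0.13883242 0.24250654] [-0.097477   -0.21780281  0.26395499] [-0.00744052 -0.01155577 -0.0433417 ]
[-0.032, 0.065, 0.038, 0.001, 0.001, 0.0]
[-0.032, 0.165, 0.038, 0.001, 0.001, 0.0]
[-0.032, 0.265, 0.038, 0.001, 0.001, 0.0]
[-0.032, 0.34, 0.038, 0.001, 0.001, 0.0]
```

View pics/wrist2.png

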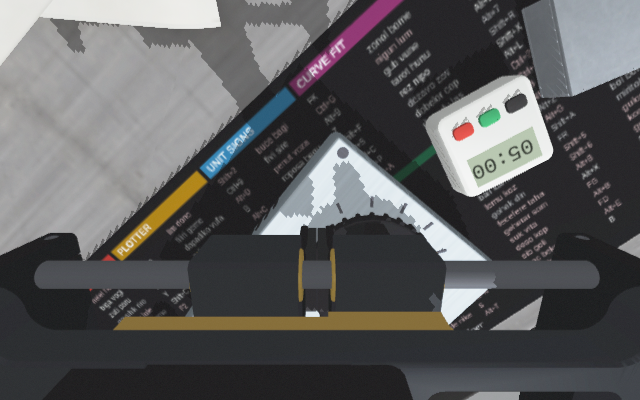

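The gripper hides the pointer this low, so I'll find contact by force and go up to look.

Request:
move_arm:
  commands:
    - [[0,0.15,0.02,0,0,0],[0,0.27,0.02,0,0,0],[0,0.32,0.02,0,0,0],[0,0.32,0.02,0,0,0],[0,0.32,0.02,0,0,0]]

```text
time: 3.3
position: [0.5446, 0.1483, 0.2407]
tool_rot: [0.35, 0.937, -0.0, -0.0]
ft_force: [0.3, -0.3, -0.3]
grip_width: 0.0003
grip_force: 0.0
```

Run:
```python
from h import *
c=camera("scene");cv2.imwrite("pics/s3.png",cv2.resize(c["pixels"][120:270,200:400],None,fx=3.8,fy=3.8))
try: pointer(c)
except Exception as e: print("no line")
o=get_obs();print(o["time"],o["position"],o["ft_force"],o["moment"])
```

```text
no line
3.35 [0.54462395 0.14823864 0.24066645] [ 0.43999499  0.76210829 -0.02443166] [ 0.03235691 -0.00553482 -0.00365327]
```

View pics/s3.png

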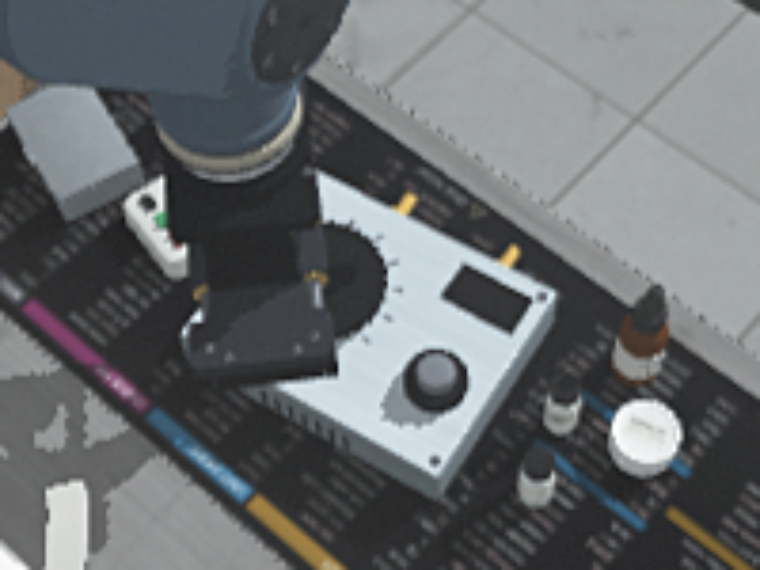

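The scene view shows the gripper over the left part of the dial. It hides the pointer, and the force shows no contact yet. I'll go on in small steps.

Request:
move_arm:
  commands:
    - [[0,0.04,0,0,0,0],[0,0.08,0,0,0,0],[0,0.08,0,0,0,0],[0,0.08,0,0,0,0]]

```text
time: 3.85
position: [0.5468, 0.1507, 0.2407]
tool_rot: [0.35, 0.937, -0.0, -0.0]
ft_force: [0.3, -0.1, -0.1]
grip_width: 0.0006
grip_force: 0.0
```

Request:
move_arm:
  commands:
    - [[0,0.04,0,0,0,0],[0,0.08,0,0,0,0],[0,0.08,0,0,0,0],[0,0.08,0,0,0,0]]

```text
time: 4.35
position: [0.5489, 0.1531, 0.2408]
tool_rot: [0.35, 0.937, -0.0, -0.0]
ft_force: [0.4, 0.4, -0.3]
grip_width: 0.0002
grip_force: 0.0
```

Request:
move_arm:
  commands:
    - [[0,0.025,0,0,0,0],[0,0.05,0,0,0,0],[0,0.05,0,0,0,0]]

```text
time: 4.72
position: [0.5498, 0.1542, 0.2407]
tool_rot: [0.35, 0.937, -0.001, -0.001]
ft_force: [-1.6, -3.5, 1.3]
grip_width: 0.0005
grip_force: 2.1
```

Contact at about 13.5 mm from the centre plane. Now the arc about the axis.

Run:
```python
from h import *
o=get_obs();print(o["time"],o["position"])
print([np.round(rowto(*push(th,.0138,r=.029,z=.2407),o),2).tolist() for th in np.linspace(136,97,12)])
```

```text
4.725 [0.54982665 0.15421834 0.24070151]
[[0.01, 0.03, -0.0, -0.0, -0.0, 0.05], [0.02, 0.07, -0.0, -0.0, -0.0, 0.11], [0.04, 0.12, -0.0, -0.0, -0.0, 0.18], [0.05, 0.17, -0.0, -0.0, -0.0, 0.24], [0.06, 0.22, -0.0, -0.0, -0.0, 0.3], [0.06, 0.27, -0.0, -0.0, -0.0, 0.36], [0.07, 0.32, -0.0, -0.0, -0.0, 0.42], [0.07, 0.37, -0.0, -0.0, -0.0, 0.49], [0.06, 0.42, -0.0, -0.0, -0.0, 0.55], [0.06, 0.47, -0.0, -0.0, -0.0, 0.61], [0.05, 0.52, -0.0, -0.0, 0.0, 0.67], [0.03, 0.56, -0.0, -0.0, 0.0, 0.73]]
```

Request:
move_arm:
  commands:
    - [[0.01,0.03,0,0,0,0.05],[0.02,0.07,0,0,0,0.11],[0.04,0.12,0,0,0,0.18],[0.05,0.17,0,0,0,0.24],[0.06,0.22,0,0,0,0.3],[0.06,0.27,0,0,0,0.36],[0.07,0.32,0,0,0,0.42],[0.07,0.37,0,0,0,0.49],[0.06,0.42,0,0,0,0.55],[0.06,0.47,0,0,0,0.61],[0.05,0.52,0,0,0,0.67],[0.03,0.56,0,0,0,0.73]]

```text
time: 6.22
position: [0.5644, 0.1727, 0.2408]
tool_rot: [0.662, 0.749, 0.001, 0.0]
ft_force: [0.0, -0.5, -0.3]
grip_width: 0.0003
grip_force: 0.0
```

Run:
```python
from h import *
c=camera("side")
try: pointer(c)
except Exception as e: print("no line side")
o=get_obs();print(o["time"],o["position"],o["ft_force"])
print([np.round(rowto(*push(th,.0138,r=.029,z=.2407),o),2).tolist() for th in (97,92,88,84,80,77,74)])
```

```text
no line side
6.275 [0.56467404 0.17274401 0.24080758] [0.27085355 0.44166388 0.43634738]
[[-0.01, -0.03, 0.0, 0.0, -0.0, -0.0], [0.02, 0.04, 0.0, 0.0, -0.0, 0.09], [0.03, 0.09, 0.0, 0.0, -0.0, 0.16], [0.05, 0.14, 0.0, 0.0, -0.0, 0.23], [0.06, 0.2, 0.0, 0.0, -0.0, 0.3], [0.06, 0.24, 0.0, 0.0, -0.0, 0.35], [0.06, 0.28, 0.0, 0.0, -0.0, 0.4]]
```

Request:
move_arm:
  commands:
    - [[0.02,0.04,0,0,0,0.09],[0.03,0.09,0,0,0,0.16],[0.05,0.14,0,0,0,0.23],[0.06,0.2,0,0,0,0.3],[0.06,0.24,0,0,0,0.35],[0.06,0.28,0,0,0,0.4],[0.06,0.28,0,0,0,0.4]]

```text
time: 7.15
position: [0.5751, 0.1763, 0.2407]
tool_rot: [0.797, 0.604, 0.001, 0.0]
ft_force: [-0.3, -0.4, 0.2]
grip_width: 0.0004
grip_force: 0.0
```

Request:
move_arm:
  commands:
    - [[0,-0.12,0,0,0,0],[0,-0.12,-1,0,0,0],[0,-0.12,-2.2,0,0,0],[0,-0.12,-3.5,0,0,0],[0,-0.12,-4,0,0,0],[0,-0.12,-4,0,0,0]]

```text
time: 7.9
position: [0.5702, 0.1776, 0.4027]
tool_rot: [0.797, 0.604, 0.002, 0.001]
ft_force: [0.5, -0.3, -0.6]
grip_width: 0.0007
grip_force: 0.0
```

Run:
```python
from h import *
c=camera("wrist");cv2.imwrite("pics/w4.png",c["pixels"]);
try: pointer(c)
except Exception as e: print("no line")
o=get_obs();print(o["time"],o["position"],o["ft_force"])
```

```text
line 61 [array([0.5841701 , 0.15151756], dtype=float32), array([0.5961899 , 0.17992866], dtype=float32)] angle 67.1
dial 16360 ((681.1236572265625, -12.741661071777344), 229.4261474609375)
bar top centre [0.5851 0.154  0.0726] 615
7.95 [0.5697675  0.17749046 0.40091684] [-0.0851027  -0.10194864 -0.01968978]
```

View pics/w4.png

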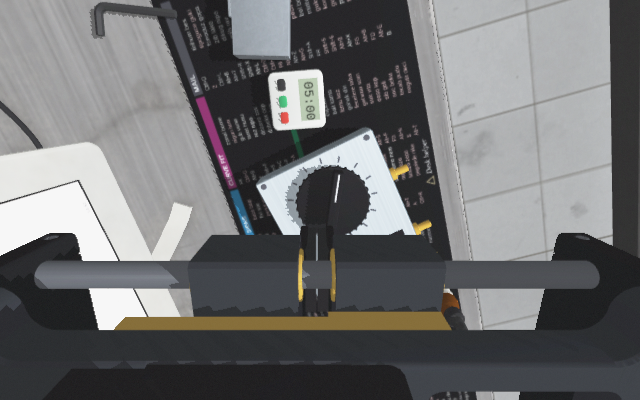

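The view shows the pointer at (337,172–205), 67.1°, so exactly three clicks are done. For the last one I'll go back down behind the bar and push to about 51°.

```bash
sed -i 's/^AX=.*/AX=np.array([.5812,.1455])/' h.py
python3 - <<'E'
from h import *
o=get_obs()
a=push(70,.018,r=.029,z=.2407);print(rowto(*a,o))
o2=dict(o);o2["position"]=a[0];t=np.radians(-20);y=np.array([np.cos(t),np.sin(t),0]);z=np.array([0,0,-1.]);o2["tool_rot"]=Ro.from_matrix(np.stack([np.cross(y,z),y,z],1)).as_quat()
print([np.round(rowto(*push(th,.014,r=.029,z=.2407),o2),2).tolist() for th in (70,67,64,62,60,58,56,55,54,53,52,51)])
E
```

```text
[0.063, 0.095, 4.005, 0.001, -0.0, 0.075]
[[0.0, 0.1, 0.0, 0.0, 0.0, 0.0], [0.02, 0.14, 0.0, 0.0, 0.0, 0.05], [0.03, 0.18, 0.0, 0.0, 0.0, 0.1], [0.04, 0.2, 0.0, 0.0, 0.0, 0.14], [0.05, 0.23, 0.0, 0.0, 0.0, 0.18], [0.06, 0.26, 0.0, 0.0, 0.0, 0.21], [0.06, 0.29, 0.0, 0.0, 0.0, 0.24], [0.07, 0.3, 0.0, 0.0, 0.0, 0.26], [0.07, 0.31, 0.0, 0.0, 0.0, 0.28], [0.07, 0.33, 0.0, 0.0, 0.0, 0.3], [0.07, 0.34, 0.0, 0.0, 0.0, 0.31], [0.07, 0.36, 0.0, 0.0, 0.0, 0.33]]
```

Request:
move_arm:
  commands:
    - [[0.06,0.09,1.5,0,0,0.075],[0.06,0.09,2.6,0,0,0.075],[0.06,0.09,3.3,0,0,0.075],[0.06,0.09,3.8,0,0,0.075],[0.06,0.09,4,0,0,0.075],[0.06,0.09,4,0,0,0.075],[0.06,0.09,4,0,0,0.075]]

```text
time: 8.82
position: [0.5746, 0.1788, 0.2413]
tool_rot: [0.819, 0.573, 0.0, 0.0]
ft_force: [0.5, 0.5, -0.3]
grip_width: 0.0007
grip_force: 0.0
```

Request:
move_arm:
  commands:
    - [[0,0.1,0,0,0,0],[0.02,0.14,0,0,0,0.05],[0.03,0.18,0,0,0,0.1],[0.04,0.2,0,0,0,0.14],[0.05,0.23,0,0,0,0.18],[0.06,0.26,0,0,0,0.21],[0.06,0.29,0,0,0,0.24],[0.07,0.3,0,0,0,0.26],[0.07,0.31,0,0,0,0.28],[0.07,0.33,0,0,0,0.3],[0.07,0.34,0,0,0,0.31]]

```text
time: 10.2
position: [0.5882, 0.1766, 0.2407]
tool_rot: [0.898, 0.439, 0.0, 0.0]
ft_force: [-0.1, 0.4, 0.5]
grip_width: 0.0002
grip_force: 0.0
```

Run:
```python
from h import *
o=get_obs();print(o["time"],o["position"],o["ft_force"],o["grip_force"]);print(rowto(*push(52,.014,r=.029,z=.2407),o))
```

```text
10.2 [0.58822731 0.17659914 0.2406811 ] [-0.05454384  0.37314034  0.45229439] 0.0
[0.004, -0.01, -0.0, 0.0, -0.0, 0.002]
```

No force, so it has jumped ahead. Up to check.

Request:
move_arm:
  commands:
    - [[0,-0.12,0,0,0,0],[0,-0.12,-1,0,0,0],[0,-0.12,-2.2,0,0,0],[0,-0.12,-3.5,0,0,0],[0,-0.12,-4,0,0,0],[0,-0.12,-4,0,0,0]]

```text
time: 10.95
position: [0.5843, 0.1799, 0.4027]
tool_rot: [0.898, 0.44, 0.002, 0.001]
ft_force: [-0.1, -0.9, -0.1]
grip_width: 0.0006
grip_force: 0.0
```

Run:
```python
from h import *
import pickle
c=camera("wrist")
try: pointer(c)
except Exception as e: print("no line")
# key top: grey pixels at 0.055..0.075 near key, in the first scene view, and this one
def key(c):
    v,u=np.mgrid[0:400,0:640];E=np.array(c["extrinsics"]);K=np.array(c["camera_matrix"]);z=c["range_z"]
    W=(np.stack([(u-K[0,2])/K[0,0]*z,-(v-K[1,2])/K[1,1]*z,-z],-1)-E[:3,3])@E[:3,:3]
    d=np.hypot(W[...,0]-.578,W[...,1]-.042);m=(z>0)&(d<.03)&(W[...,2]>.046)
    b=c["pixels"].astype(int).max(-1);g=m&(b>85)
    if g.sum(): print("key",m.sum(),g.sum(),W[g].mean(0).round(4),np.percentile(W[g][:,2],[5,50,95]).round(4),[(W[g][:,i].min().round(3),W[g][:,i].max().round(3)) for i in(0,1)],"collar",W[m].mean(0).round(4))
key(pickle.load(open("scene0.pkl","rb")));key(c)
c=camera("side");key(c);key(pickle.load(open("side0.pkl","rb")))
o=get_obs();print(o["time"],o["position"])
```

```text
line 61 [array([0.58690655, 0.14981622], dtype=float32), array([0.60893595, 0.17041169], dtype=float32)] angle 43.1
dial 13952 ((610.6190185546875, -34.07086181640625), 223.84486389160156)
bar top centre [0.589  0.1519 0.0726] 604
key 235 99 [0.5771 0.0445 0.0616] [0.0486 0.0638 0.0661] [(np.float64(0.558), np.float64(0.597)), (np.float64(0.025), np.float64(0.065))] collar [0.5747 0.0429 0.0573]
key 147 51 [0.5767 0.0433 0.062 ] [0.0546 0.0636 0.066 ] [(np.float64(0.559), np.float64(0.596)), (np.float64(0.033), np.float64(0.064))] collar [0.5736 0.0376 0.0561]
key 150 53 [0.5765 0.0428 0.0616] [0.0546 0.0634 0.0661] [(np.float64(0.559), np.float64(0.598)), (np.float64(0.023), np.float64(0.061))] collar [0.5734 0.0374 0.056 ]
11.05 [0.58363021 0.17972387 0.39976525]
```

The pointer is at 43.1°, so four clicks are done. Now the key at about (0.577, 0.043), top about 66 mm.

Run:
```python
from h import *
o=get_obs();print(rowto([.577,.0435,.38],-47,o),rowto([.577,.0435,.251],-47,o))
```

```text
[-2.792, 1.957, 0.495, -0.001, 0.001, 0.161] [-2.787, 1.962, 3.72, -0.001, 0.001, 0.161]
```

Request:
move_arm:
  commands:
    - [[-1.4,1,0,0,0,0],[-2.79,1.96,0.5,0,0,0],[-2.79,1.96,0.5,0,0,0],[-2.79,1.96,0.5,0,0,0],[-2.79,1.96,1.7,0,0,0],[-2.79,1.96,2.8,0,0,0],[-2.79,1.96,3.4,0,0,0],[-2.79,1.96,3.7,0,0,0],[-2.79,1.96,3.7,0,0,0],[-2.79,1.96,3.7,0,0,0]]

```text
time: 12.3
position: [0.5784, 0.0439, 0.2538]
tool_rot: [0.898, 0.44, 0.001, 0.001]
ft_force: [0.2, -0.4, 0.2]
grip_width: 0.0002
grip_force: 0.0
```

Request:
move_arm:
  commands:
    - [[0,0,0.04,0,0,0],[0,0,0.08,0,0,0],[0,0,0.12,0,0,0],[0,0,0.15,0,0,0],[0,0,0.15,0,0,0],[0,0,0.15,0,0,0]]

```text
time: 13.05
position: [0.5778, 0.0434, 0.2467]
tool_rot: [0.898, 0.44, -0.0, -0.0]
ft_force: [-0.1, 0.2, 0.2]
grip_width: 0.0004
grip_force: 0.0
```

Request:
move_arm:
  commands:
    - [[0,0,0.04,0,0,0],[0,0,0.08,0,0,0],[0,0,0.08,0,0,0],[0,0,0.08,0,0,0]]

```text
time: 13.55
position: [0.5778, 0.0434, 0.2437]
tool_rot: [0.898, 0.44, 0.0, 0.0]
ft_force: [-1.2, -1.5, 2.2]
grip_width: 0.0005
grip_force: 1.2
```

Request:
move_arm:
  commands:
    - [[0,0,0.03,0,0,0],[0,0,0.06,0,0,0],[0,0,0.06,0,0,0],[0,0,0.06,0,0,0]]

```text
time: 14.05
position: [0.5778, 0.0434, 0.2412]
tool_rot: [0.898, 0.44, 0.0, 0.0]
ft_force: [-0.4, -0.8, 2.9]
grip_width: 0.0003
grip_force: 1.8
```

Request:
move_arm:
  commands:
    - [[0,0,0.03,0,0,0],[0,0,0.06,0,0,0],[0,0,0.06,0,0,0],[0,0,0.06,0,0,0]]

```text
time: 14.55
position: [0.5778, 0.0434, 0.2404]
tool_rot: [0.898, 0.44, 0.0, 0.0]
ft_force: [-3.6, -0.5, 13.6]
grip_width: 0.0007
grip_force: 7.0
```

Request:
move_arm:
  commands:
    - [[0,0,0.02,0,0,0],[0,0,0.03,0,0,0],[0,0,0.03,0,0,0],[0,0,0.03,0,0,0]]

```text
time: 15.05
position: [0.5777, 0.0435, 0.2403]
tool_rot: [0.898, 0.44, 0.0, 0.0]
ft_force: [-4.9, 0.1, 20.8]
grip_width: 0.0005
grip_force: 10.3
```

Fully down, on its stop at 20 N. Release.

Request:
move_arm:
  commands:
    - [[0,0,-0.3,0,0,0],[0,0,-1,0,0,0],[0,0,-2.2,0,0,0],[0,0,-3.5,0,0,0],[0,0,-4,0,0,0],[0,0,-4,0,0,0],[0,0,-4,0,0,0]]

```text
time: 15.92
position: [0.5773, 0.0435, 0.3961]
tool_rot: [0.898, 0.44, -0.001, -0.001]
ft_force: [-0.2, 0.1, 0.8]
grip_width: 0.0005
grip_force: 0.0
```

Run:
```python
from h import *
for n in("wrist","scene"):
    c=camera(n);cv2.imwrite(f"pics/end_{n}.png",c["pixels"])
    try: pointer(c)
    except Exception as e: print("no line")
o=get_obs();print(o["time"],o["position"],o["ft_force"])
```

```text
line 86 [array([0.5868323 , 0.14977743], dtype=float32), array([0.6098727 , 0.17151782], dtype=float32)] angle 43.3
dial 8289 ((376.2055969238281, 138.7715606689453), 247.64439392089844)
bar top centre [0.588  0.15   0.0725] 901
line 11 [array([0.58919835, 0.15286854], dtype=float32), array([0.6057957 , 0.16771607], dtype=float32)] angle 41.8
dial 914 ((670.5672607421875, 222.2471466064453), 160.05628967285156)
bar top centre [0.5834 0.1473 0.073 ] 115
16.025 [0.57737151 0.04342906 0.39563397] [ 0.26711829  0.39359038 -0.41684674]
```

View pics/end_scene.png

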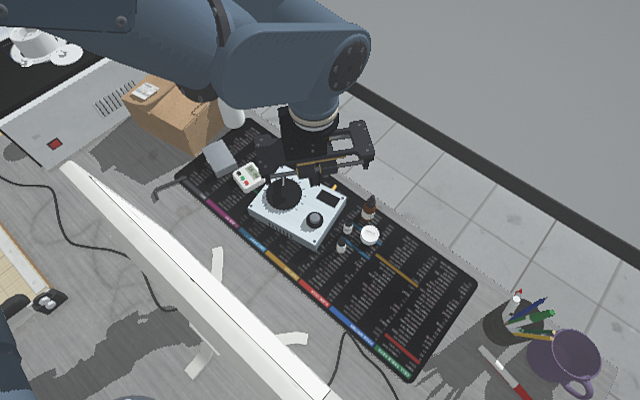

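The picture shows the dial at (285,193) with its line four clicks on, the key up at (315,218), and the vials, tin and timer where they were. Handing in.

```bash
python3 -c "
from rig import *
print(hand_in())"
```

```text
the job is handed in; nothing more can be done
None
```

The job is handed in, with no verdict returned: the dial stands four clicks clockwise of its start (about 139° to 43°), the key was pressed to its stop and released, and nothing round the controller appears to have moved.

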